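# Swap the standard at the back of the storage stand

### The arm

A 6-joint arm with a two-finger parallel gripper is mounted at the origin on a cart in front of the work surface, level with it; the furniture and walls round the work are solid. World frame = base frame: x ahead of the robot, y to its left, z up, the work surface at z = 0. Lengths are in m, angles in rad, forces in N, time in s.
With the tool pointing down it reaches from about 0.35 to 0.775 m from the base axis. Payload 5.5 kg.
Tool frame: the origin (TCP) lies midway between the tips of the shut fingers; the grasp point (between the pads) lies 19 mm behind it; z points along the fingers, y is the line along which they close (so a half turn about z gives the same grasp; the last joint's range is limited). The gripper opens to 85 mm and grips with 20 to 120 N. Pads are 22 mm wide; open, the fingers measure 114 mm over their backs; the gripper's body (76 mm by 85 mm) begins 54 mm behind the grasp point. The pads swing forward as they close: fully open they stand 13 mm farther back than shut.
Start: joints at [0.992, 0.313, 0.046, 1.304, 0, 1.431], TCP at [0.244, 0.521, 0.231] pointing down, gripper open.
Joint ranges: [-2.76, 2.76], [-0.86, 1.69], [-1.03, 1.26], [-2.2, 2.34], [-1.47, 1.5], [-3.14, 3.14]. Speed limits (rad/s): [2.57, 2.57, 3.14, 3.14, 3.14, 3.14].

### API

Orientations are given as a unit quaternion [w, x, y, z].
In Python, from workcell import env gives the robot as it stands.
- The arm moves only by the tool move_arm, never from a script. Its argument "targets" is a list of rows, each a list of 3 entries, a list of its own where there are three numbers: the shift along the tool's x, y, z in mm, then the turn, a rotation vector about the tool's x, y, z in units of 10 degrees (1.0 is 10 degrees), then the closure, from -1 (fully open) to 1 (shut). In form: [[[dx, dy, dz], [ax, ay, az], gripper], ...]. A call has 1 to 5 rows; each row is the pose to reach, as a shift and turn from the pose commanded when the call began, along the tool's axes at that moment; what a row does not reach only later rows make up. A row lasts 1/8 s, in which the tool goes at most 62.5 mm and 10.7 degrees, less where a joint would pass 70% of its speed; a pose out of reach is approached as far as the arm can. A call with a gripper value outside its range is refused whole. The fingers move at their own pace and stop on an object; "squeeze" is the grip in N (left out, the last holds). Time passes only in rows, so rows that repeat a pose let the fingers close. It gives the time, the measured TCP pose, the force, the opening and the grip force at its end, in the units of the state.
- env.get_state(): the state, without advancing time (a new reading comes with each control period).
- env.read_camera(name): name is "scene" or "top" or "wrist"; returns a dict with "pixels" (400x640x3 uint8, red, green, blue), "fovy" (degrees; the focal length in pixels is half the picture's height over the tangent of half this angle, whatever the lens; pixels are square), "cx", "cy" (the principal point, pixels), "extrinsics" (4x4, takes a point from world to camera coordinates); the wrist camera has in their place "mount" (4x4, takes a point from camera to tool coordinates, whose origin is the TCP and whose axes are the flange's). Camera axes: x right, y up, looking along -z (the intrinsics and any distortion apply to the point x, -y, -z); pixel columns grow to the right and rows downward; lengths in m; the calibration is good to about 2 mm. A picture is of the moment at which its call begins: read the wrist's pose just before it. There is no depth.
- env.hand_in(): hands the job in; it is judged then, once.
Trained networks look in a picture, given as the dict that the camera call returned (one of the last four; its "shot" number tells which), for a name from the list of things; names that differ only in an ending like _2 or _b are one class to them, and where a whole thing is asked for, a point or a joint stands for the part that bears it (a point fixed in the world has none). Each returns a list of dicts, best first, with "confidence" (0 to 1); they miss things now and then, are a little off and sometimes report something else, mostly with a low value. They report only what shows in the picture. A call takes as long as a camera call. They do not tell look-alikes from the thing itself.
- env.spot_in(thing, picture): "centre" ([x, y, z] in m, in world coordinates, good to about 4 mm: the middle of the surface that is visible of it).
- env.regions_of(thing, picture): "mask" (400x640 bool, what is visible of it).
- env.landmark_of(thing, picture): "centre" ([x, y, z] in m, in world coordinates, good to about 4 mm: a listed point, or the origin of a listed thing).
The state is a dict: "clock": time; "joint_pos": joint angles; "qvel": joint speeds; "tau": joint torques, N m; "tcp_pos": TCP position; "orientation": TCP orientation; "wrist_force": force on the tool from outside, world axes, zero at the start; "ft_torque": the same for the moment, N m; "finger_gap": finger opening in m; "grip_force": force on a finger pad.
Only numpy, scipy, OpenCV 4.12 (cv2) and the standard library are available. Lean on these libraries where they do the work, as an engineer would, in place of code of your own. Each camera call takes 0.05 s, during which the arm holds its last target. There are 200 camera calls.

### The job

The ring gauge stands at the back of the wooden storage stand, behind two brass weights, and is needed on the round setting plate; the thick test block on the bench belongs in its place. Set both weights aside on the green mat, then put the ring gauge in the middle of the white circle on the plate, then stand the test block in the middle of the back seat where the ring was, and finally put each weight back exactly where it stood. Keep everything upright, and leave the blue-marked sample bar and the dropper bottle alone.

Things in the scene. Friction and masses are not known exactly. Their poses are not given: they have to be found in the camera images.
- stand: Fixed wooden stand, 232 x 98 mm, lane open at the front (-x, towards the robot). Floor 6 mm thick; lane 74 mm wide; dark rails and back stop reach 20 mm above the bench; stop's inner face 52 mm behind the back seat's centre. Three black 62 mm seat discs: back at the origin, middle 64 mm, front 130 mm along -x. Origin: on the bench under the back seat; x along the lane to the back.
- ring: Plain steel ring gauge, 52 mm outside diameter, 16 mm high, hole upright, 0.21 kg; starts on the back seat. It fits a grasp across its outside along the lane, once the weight before it is gone. Origin: centre of its underside, z up.
- test_block: Thick plain steel disc (hardness test block), 49 mm diameter, 24 mm high, 0.36 kg, upright on the bench beside the stand; it belongs on the back seat. Origin: centre of its underside, z up.
- weight_big: Larger brass weight: body 56 mm diameter and 25 mm high, on it a knob 22 mm wide that reaches 40 mm above the underside; about 0.41 kg. Starts on the middle or the front seat. Grasp by the knob. Origin: centre of its underside, z up.
- weight_small: Smaller brass weight: body 44 mm diameter and 22 mm high, on it a knob 16 mm wide that reaches 36 mm above the underside; about 0.20 kg. Starts on the other of the middle and front seats. Grasp by the knob. Origin: centre of its underside, z up.
- mat: Fixed green mat, 150 (its x) x 100 (its y) x 3 mm, lying on the bench: the side area for both weights. Origin: centre of its underside.
- plate: Fixed dark round setting plate, 110 mm diameter, 12 mm high, with a white circle of 68 mm diameter about its centre on top. Origin: centre of its underside.
- bar: Bystander: short square steel sample bar with a blue mark at one end, 20 x 62 x 20 mm, lying on the bench; not to be moved. Origin: centre of its underside.
- bottle: Bystander: small brown dropper bottle, 34 mm diameter, 102 mm high, on the bench; not to be moved. Origin: centre of its underside.
Things that resemble listed ones, but are neither listed nor needed, are in the scene too. What is shaped like the weight_big but purple is not meant.

How it is judged:
On the way, in this order (a step that is already met when the one before it is completed fails the run):
1. both weights stand released on the green mat (linear speed of each of weight_big, weight_small below 0.02 m/s and angle between each of weight_big, weight_small's own z axis and vertical below 0.1 rad and x of weight_big in the frame of mat between -0.075 and 0.075 m and y of weight_big in the frame of mat between -0.05 and 0.05 m and z of each of weight_big, weight_small in the frame of mat below 0.007 m and contact force between the fingers and weight_big below 0.1 N and x of weight_small in the frame of mat between -0.075 and 0.075 m and y of weight_small in the frame of mat between -0.05 and 0.05 m and contact force between the fingers and weight_small below 0.1 N), for 0.2 s.
2. the ring gauge lies released on the middle of the plate, both weights still on the mat (all of step 1 and linear speed of ring below 0.02 m/s and angle between ring's own z axis and vertical below 0.1 rad and horizontal distance between ring and plate below 0.012 m and z of ring in the frame of plate between 0.009 and 0.016 m and contact force between the fingers and ring below 0.1 N), for 0.2 s.
3. the test block stands released on the back seat, both weights still on the mat (all of step 1 and linear speed of each of ring, test_block below 0.02 m/s and angle between each of ring, test_block's own z axis and vertical below 0.1 rad and horizontal distance between ring and plate below 0.012 m and z of ring in the frame of plate between 0.009 and 0.016 m and horizontal distance between test_block and stand below 0.012 m and z of test_block in the frame of stand between 0.003 and 0.01 m and contact force between the fingers and test_block below 0.1 N), for 0.2 s.
At the end, for the whole second after the job is handed in: The ring gauge lies flat on the plate within 12 mm of its centre, the test block stands on the stand's floor within 12 mm of the back seat's centre, each weight stands upright within 12 mm of where it was at the start, and all are at rest (linear speed of each of ring, test_block, weight_big, weight_small below 0.02 m/s and angle between each of ring, test_block, weight_big, weight_small's own z axis and vertical below 0.1 rad and horizontal distance between ring and plate below 0.012 m and z of ring in the frame of plate between 0.009 and 0.016 m and horizontal distance between test_block and stand below 0.012 m and z of test_block in the frame of stand between 0.003 and 0.01 m and distance of each of weight_big, weight_small from where it was at the start of the episode below 0.012 m); the robot touches nothing.
It fails at once if the sample bar or the bottle was moved by more than 20 mm (distance of any of bar, bottle from where it was at the start of the episode above 0.02 m).
It fails at once if a weight, the ring gauge or the test block was tipped over (angle between any of weight_big, weight_small, ring, test_block's own z axis and vertical above 0.8 rad).
It also fails if it takes over 138 s, if anything falls off the work surface, if the arm or the gripper's body presses on something with over 40 N, if the wrist force passes 120 N, or if a joint passes its speed limit or range.

## Working session

There is one attempt and no reset: what is moved stays moved. The work goes in short steps, Python scripts to look and compute and a tool call to move; the robot and the scene stay as the last step left them, time stands still between calls to the robot, and variables do not carry over. Pictures are saved under pics/ and viewed, at most 14 in all, crops included, and the job is handed in when it is done.

Besides the shell and the picture viewer there is one more tool, called as name(argument=value, ...) on one line, values as JSON. move_arm: Moves the arm, as the interface text tells. Its arguments: {"type":"object","properties":{"targets":{"type":"array","items":{"type":"array"}},"squeeze":{"type":"number"}},"required":["targets"]}

```bash
mkdir -p pics; cat > h.py <<'E'
from workcell import env
import numpy as np, cv2
from scipy.spatial.transform import Rotation as R
def save(p,n): cv2.imwrite('pics/'+n,cv2.cvtColor(p['pixels'],cv2.COLOR_RGB2BGR))
E
python3 - <<'E'
from h import *
s=env.get_state();print({k:np.round(v,3).tolist() for k,v in s.items()})
for c in ['scene','top']:
    p=env.read_camera(c);save(p,c+'0.png')
    print(c,{k:(np.round(v,3).tolist() if k!='pixels' else 0) for k,v in p.items()})
    for t in ['stand','ring','test_block','weight_big','weight_small','mat','plate','bar','bottle']:
        print(t,[(np.round(d['centre'],3).tolist(),round(d['confidence'],2)) for d in env.landmark_of(t,p)[:3]],[(np.round(d['centre'],3).tolist(),round(d['confidence'],2)) for d in env.spot_in(t,p)[:3]])
E
```

```text
{'clock': 0.0, 'joint_pos': [0.992, 0.314, 0.045, 1.304, -0.0, 1.431], 'qvel': [-0.0, 0.001, -0.001, -0.0, -0.0, 0.001], 'tau': [0.0, -48.063, 29.853, 0.019, -0.0, 0.0], 'tcp_pos': [0.244, 0.52, 0.23], 'orientation': [-0.0, 0.218, 0.976, -0.001], 'wrist_force': [1.032, -0.426, -0.059], 'ft_torque': [0.031, -0.031, -0.009], 'grip_force': 0.0, 'finger_gap': 0.085}
scene {'pixels': 0, 'fovy': 53.369, 'cx': 315.906, 'cy': 197.04, 'extrinsics': [[0.706, -0.708, -0.012, -0.262], [0.504, 0.491, 0.711, -0.372], [-0.497, -0.508, 0.703, -0.575], [0.0, 0.0, 0.0, 1.0]], 'shot': 1}
stand [([0.583, 0.061, 0.006], 0.89), ([0.654, 0.256, -0.001], 0.52)] [([0.531, 0.059, 0.014], 0.63), ([0.645, 0.251, 0.016], 0.29)]
ring [([0.596, 0.063, 0.007], 0.56)] [([0.589, 0.059, 0.022], 0.82)]
test_block [([0.505, 0.428, 0.002], 0.7)] [([0.5, 0.417, 0.023], 0.57)]
weight_big [([0.46, 0.08, 0.002], 0.79), ([0.351, 0.086, -0.004], 0.64), ([0.351, 0.181, -0.0], 0.61)] [([0.344, 0.173, 0.018], 0.87), ([0.349, -0.026, 0.022], 0.85), ([0.454, 0.076, 0.024], 0.81)]
weight_small [([0.522, 0.069, 0.006], 0.89)] [([0.51
[... 643 characters left out ...]
, 0.18)]
test_block [([0.507, 0.432, 0.005], 0.77)] [([0.506, 0.429, 0.028], 0.54)]
weight_big [([0.353, 0.182, 0.002], 0.93), ([0.356, -0.02, -0.003], 0.71), ([0.357, 0.086, 0.001], 0.7)] [([0.354, 0.179, 0.023], 0.96), ([0.354, 0.085, 0.018], 0.82), ([0.466, 0.267, 0.015], 0.73)]
weight_small [([0.527, 0.063, 0.004], 0.52)] [([0.523, 0.062, 0.023], 0.64)]
mat [([0.455, -0.148, -0.003], 0.96)] [([0.453, -0.149, 0.001], 0.76)]
plate [([0.467, 0.264, 0.001], 0.68)] [([0.453, -0.147, 0.001], 0.68), ([0.463, 0.266, 0.012], 0.58)]
bar [([0.649, 0.254, -0.0], 0.65)] [([0.647, 0.253, 0.02], 0.62)]
bottle [([0.456, 0.083, 0.007], 0.71), ([0.675, 0.379, -0.002], 0.64)] [([0.504, 0.426, 0.03], 0.67)]
```

View pics/top0.png

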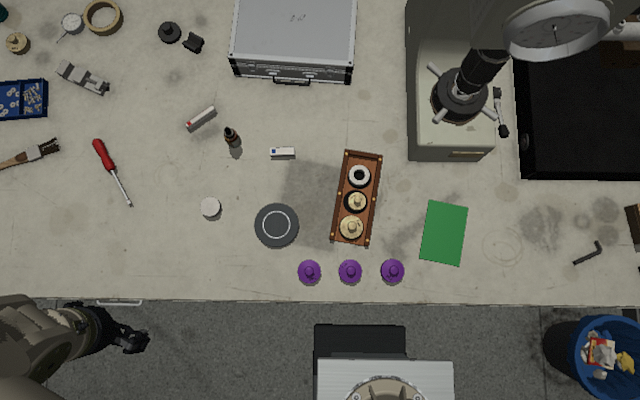

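View pics/scene0.png

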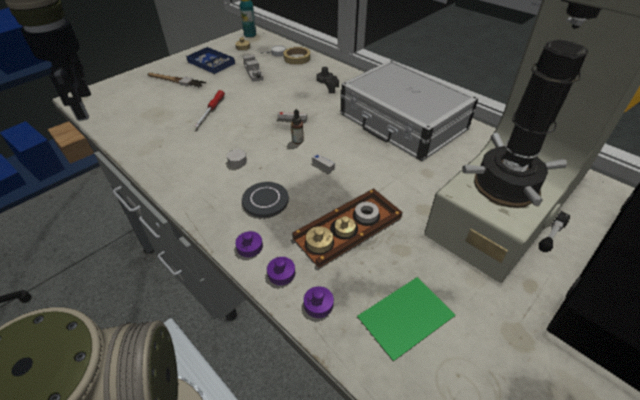

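Top view: stand with big weight at (351,228), small weight at (357,201), and ring at (359,175). Mat at (443,233), plate at (277,225), test block at (210,208), bar at (282,152), bottle at (232,137), purple decoys along row 271. So the big weight is on the front seat and the small one on the middle seat. The scene view agrees.

```bash
cat >> h.py <<'E'
from scipy.optimize import least_squares
def f_of(p): return 200/np.tan(np.radians(p['fovy'])/2)
def proj(P,p,E=None):
    E=p['extrinsics'] if E is None else E
    c=np.c_[P,np.ones(len(P))]@np.array(E).T; f=f_of(p)
    return np.c_[p['cx']+f*c[:,0]/-c[:,2], p['cy']-f*c[:,1]/-c[:,2]]
def back(uv,z,p,E=None):
    E=np.array(p['extrinsics'] if E is None else E); f=f_of(p)
    d=np.array([(uv[0]-p['cx'])/f,-(uv[1]-p['cy'])/f,-1]); C=-E[:3,:3].T@E[:3,3]; d=E[:3,:3].T@d
    return C+d*(z-C[2])/d[2]
def sil(xy,z0,parts,p,E=None):
    m=np.zeros((1600,2560),np.uint8); a=np.linspace(0,2*np.pi,60)
    for r,za,zb in parts:
        P=np.array([[xy[0]+r*np.cos(t),xy[1]+r*np.sin(t),z0+z] for z in(za,zb) for t in a])
        h=cv2.convexHull((proj(P,p,E)*4).astype(np.float32).round().astype(np.int32)); cv2.fillPoly(m,[h],1)
    M=cv2.moments(m,True); return np.array([M['m10']/M['m00'],M['m01']/M['m00']])/4
def fit(cuv,z0,parts,p,xy0,E=None):
    xy=np.array(xy0,float)
    for _ in range(8): xy=xy+(back(cuv,z0,p,E)-back(sil(xy,z0,parts,p,E),z0,p,E))[:2]
    return xy
PARTS={'ring':[(.026,0,.016)],'test_block':[(.0245,0,.024)],'weight_big':[(.028,0,.025),(.011,.025,.04)],'weight_small':[(.022,0,.022),(.008,.022,.036)],'plate':[(.055,0,.012)],'mat':[(.01,.003,.003)]}
Z0={'ring':.006,'weight_big':.006,'weight_small':.006}
def cent(m): 
    n,l,st,c=cv2.connectedComponentsWithStats(m.astype(np.uint8)); i=1+np.argmax(st[1:,4]); return c[i],int(st[i,4])
E
python3 - <<'E'
from h import *
g={'ring':(.59,.063),'test_block':(.506,.43),'weight_big':(.46,.08),'weight_small':(.524,.065),'plate':(.466,.265),'mat':(.454,-.148),'stand':(.55,.065)}
for c in ['top','scene']:
    p=env.read_camera(c)
    for t,x in g.items():
        for d in env.regions_of(t,p)[:4]:
            m=d['mask']
            if m.sum()<20: continue
            cu,n=cent(m)
            if t=='stand':
                ys,xs=np.nonzero(m); P=np.array([back(u,.02,p)[:2]*1000 for u in zip(xs,ys)],np.float32)
                print(c,t,d['confidence'],n,cv2.minAreaRect(P)); continue
            xy=fit(cu,Z0.get(t,0),PARTS[t],p,x)
            if np.hypot(*(xy-x))<.03: print(c,t,round(d['confidence'],2),n,np.round(xy,4), 'mat axis' if t=='mat' else '', cv2.minAreaRect(np.array([back(u,.003,p)[:2]*1000 for u in np.argwhere(m)[:,::-1]],np.float32)) if t=='mat' else '')
E
```

```text
top ring 0.7 288 [0.5928 0.0616]  
top test_block 0.73 340 [0.5066 0.4282]  
top weight_big 0.8 426 [0.4614 0.0819]  
top weight_small 0.74 259 [0.5266 0.0683]  
top plate 0.95 1488 [0.4669 0.2658]  
top mat 0.57 2439 [ 0.4524 -0.1478] mat axis ((453.64739990234375, -148.27420043945312), (101.89007568359375, 150.07406616210938), 78.76789093017578)
top stand 0.39 268 ((649.962158203125, 254.80722045898438), (26.150524139404297, 68.0260009765625), 0.7859753966331482)
top stand 0.32 264 ((525.8756713867188, 68.73582458496094), (42.75611114501953, 41.89082717895508), 0.15008099377155304)
scene ring 0.87 360 [0.5908 0.0621]  
scene test_block 0.77 285 [0.5039 0.4259]  
scene weight_big 0.56 587 [0.4582 0.0787]  
scene weight_small 0.72 320 [0.5216 0.065 ]  
scene plate 0.89 1297 [0.4631 0.263 ]  
scene mat 0.68 4148 [ 0.4468 -0.1509] mat axis ((450.47735595703125, -148.84536743164062), (100.7352523803711, 148.75685119628906), 78.41309356689453)
scene stand 0.94 2919 ((530.7288208007812, 62.81336212158203), (111.26676177978516, 239.36256408691406), 80.81957244873047)
```

```bash
cat >> h.py <<'E'
def go(x,y,z,head,s=None):
    s=s or env.get_state(); q=s['orientation']; Rc=R.from_quat([q[1],q[2],q[3],q[0]])
    h=np.radians(head); ty=np.array([np.cos(h),np.sin(h),0]); tz=np.array([0,0,-1.]); 
    Rt=R.from_matrix(np.c_[np.cross(ty,tz),ty,tz])
    d=Rc.inv().apply(np.array([x,y,z])-s['tcp_pos'])*1000
    print('shift',np.round(d,1).tolist(),'turn',np.round(np.degrees((Rc.inv()*Rt).as_rotvec())/10,2).tolist())
E
python3 -c "
from h import *
go(.46,.0803,.12,81.5)"
```

```text
shift [-382.3, -306.9, 111.3] turn [0.0, 0.0, -1.66]
```

move_arm(targets=[[[-382,-307,111],[0,0,-1.66],-0.1],[[-382,-307,111],[0,0,-1.66],-0.1],[[-382,-307,111],[0,0,-1.66],-0.1],[[-382,-307,111],[0,0,-1.66],-0.1],[[-382,-307,111],[0,0,-1.66],-0.1]], squeeze=50)

```text
clock: 3.32
tcp_pos: [0.3781, 0.2471, 0.1627]
orientation: [0.001, 0.074, 0.997, 0.0]
wrist_force: [0.3, 0.8, 0.3]
finger_gap: 0.0474
grip_force: 0.0
```

```bash
python3 -c "
from h import *
go(.46,.0803,.12,81.5)"
```

```text
shift [-105.6, -152.9, 42.7] turn [0.0, 0.01, -0.0]
```

move_arm(targets=[[[-106,-153,43],[0,0,0],-0.1],[[-106,-153,43],[0,0,0],-0.1],[[-106,-153,43],[0,0,0],-0.1],[[-106,-153,43],[0,0,0],-0.1],[[-106,-153,43],[0,0,0],-0.1]])

```text
clock: 3.95
tcp_pos: [0.4592, 0.0816, 0.1197]
orientation: [-0.0, 0.075, 0.997, 0.0]
wrist_force: [0.4, -0.2, 0.9]
finger_gap: 0.0471
grip_force: 0.0
```

```bash
python3 -c "
from h import *
go(.46,.0803,.12,81.5)
p=env.read_camera('wrist');save(p,'w1.png');print({k:v for k,v in p.items() if k!='pixels'})"
```

```text
shift [-1.0, -1.1, -0.3] turn [0.0, -0.0, -0.01]
{'fovy': 66.58805326450646, 'cx': 320.13004966106826, 'cy': 196.84388882322756, 'mount': array([[ 4.28844972e-04,  9.64106675e-01,  2.65514850e-01,
         6.64012313e-02],
       [ 9.99999457e-01, -1.61210534e-04, -1.02977512e-03,
         8.26330806e-04],
       [-9.50009281e-04,  2.65515147e-01, -9.64106220e-01,
        -1.42476925e-01],
       [ 0.00000000e+00,  0.00000000e+00,  0.00000000e+00,
         1.00000000e+00]]), 'shot': 5}
```

View pics/w1.png

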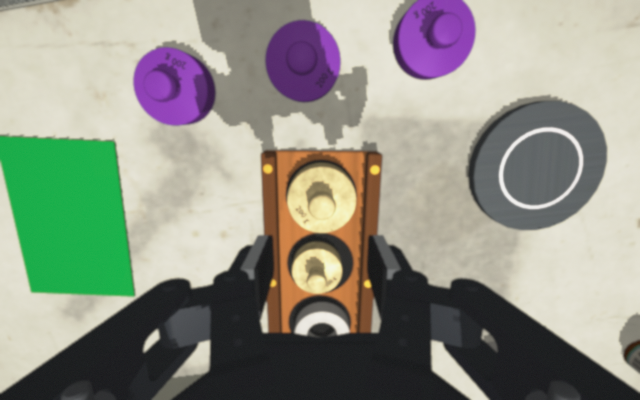

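Wrist view: big knob top about (322,203), small knob about (321,267), plate circle centre about (541,167), front bolts (267,169) and (375,169). The rails run vertically in the picture, so the heading is right.

```bash
cat >> h.py <<'E'
def wext(p,s):
    q=s['orientation']; T=np.eye(4); T[:3,:3]=R.from_quat([q[1],q[2],q[3],q[0]]).as_matrix(); T[:3,3]=s['tcp_pos']
    return np.linalg.inv(T@p['mount'])
E
python3 -c "
from h import *
s=env.get_state();p=env.read_camera('wrist');E=wext(p,s)
for n,u,z in [('big',(322,201),.046),('small',(321,266),.042),('plate',(541,167),.012),('b1',(267,169),.02),('b2',(375,169),.02),('b3',(273,284),.02),('b4',(368,284),.02)]: print(n,np.round(back(u,z,p,E),4))
for t in ['ring','weight_big','weight_small','plate']:
  for d in env.regions_of(t,p)[:4]:
    cu,n=cent(d['mask']); print(t,round(d['confidence'],2),n,np.round(cu),np.round(fit(cu,Z0.get(t,0),PARTS[t],p,(.46,.08),E),4))
"
```

```text
big [0.4558 0.0853 0.046 ]
small [0.5105 0.0765 0.042 ]
plate [0.4635 0.2685 0.012 ]
b1 [0.4302 0.0445 0.02  ]
b2 [0.4431 0.1305 0.02  ]
b3 [0.5334 0.0297 0.02  ]
b4 [0.546  0.1139 0.02  ]
ring 0.84 1266 [321. 318.] [0.579  0.0667]
ring 0.29 14081 [536. 165.] [0.461 0.262]
weight_big 0.89 4760 [302.  61.] [0.3575 0.0857]
weight_big 0.86 5141 [173.  86.] [ 0.3597 -0.0116]
weight_big 0.85 5435 [433.  38.] [0.3536 0.1804]
weight_big 0.68 3723 [321. 198.] [0.4597 0.0838]
weight_small 0.62 2089 [316. 267.] [0.5233 0.0703]
weight_small 0.61 17586 [ 68. 214.] [ 0.4436 -0.1288]
weight_small 0.2 3790 [320. 198.] [0.4605 0.0834]
plate 0.78 13853 [536. 165.] [0.4655 0.2668]
```

move_arm(targets=[[[-1,0,60],[0,0,0],-0.1],[[-1,0,85],[0,0,0],-0.1],[[-1,0,85],[0,0,0],-0.1]])

```text
clock: 4.62
tcp_pos: [0.4583, 0.0823, 0.0332]
orientation: [-0.002, 0.074, 0.997, -0.0]
wrist_force: [-0.6, 0.2, 0.8]
finger_gap: 0.047
grip_force: 0.0
```

move_arm(targets=[[[0,0,0],[0,0,0],1],[[0,0,0],[0,0,0],1],[[0,0,0],[0,0,0],1],[[0,0,0],[0,0,0],1]])

```text
clock: 5.12
tcp_pos: [0.4618, 0.0819, 0.0365]
orientation: [0.002, 0.074, 0.997, 0.0]
wrist_force: [-2.7, 1.5, 6.7]
finger_gap: 0.0173
grip_force: 48.7
```

move_arm(targets=[[[0,0,-10],[0,0,0],1],[[0,0,-20],[0,0,0],1],[[0,0,-30],[0,0,0],1]])

```text
clock: 5.5
tcp_pos: [0.4605, 0.0816, 0.0656]
orientation: [0.0, 0.074, 0.997, 0.0]
wrist_force: [-0.3, -0.3, -3.7]
finger_gap: 0.0169
grip_force: 49.2
```

```bash
python3 -c "
from h import *
p=env.read_camera('wrist');im=cv2.cvtColor(p['pixels'],cv2.COLOR_RGB2BGR)
cv2.imwrite('pics/w2.png',cv2.resize(im[140:400,170:470],None,fx=2,fy=2))"
```

```text
(no output)
```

View pics/w2.png

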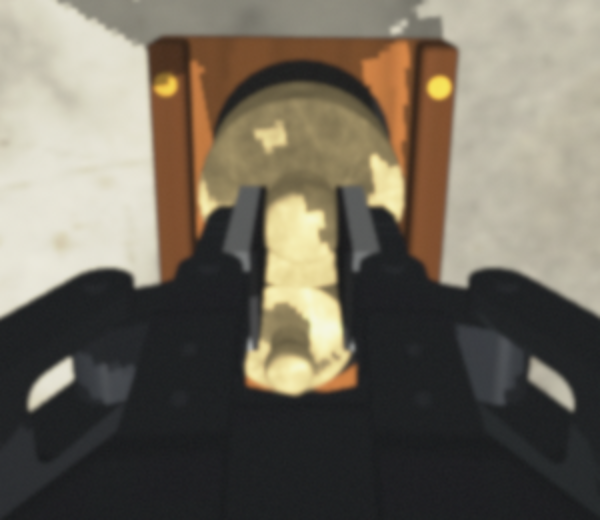

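```bash
python3 -c "
from h import *
go(.42,-.142,.11,81.5)"
```

```text
shift [7.6, -227.2, -43.4] turn [0.0, 0.01, -0.0]
```

move_arm(targets=[[[0,0,-45],[0,0,0],1],[[7,-60,-45],[0,0,0],1],[[7,-120,-45],[0,0,0],1],[[7,-180,-45],[0,0,0],1],[[7,-227,-45],[0,0,0],1]])

```text
clock: 6.18
tcp_pos: [0.4194, -0.144, 0.1102]
orientation: [0.0, 0.075, 0.997, -0.0]
wrist_force: [0.6, 0.3, -3.3]
finger_gap: 0.0168
grip_force: 50.1
```

```bash
python3 -c "
from h import *
go(.42,-.142,.0345,81.5)"
```

```text
shift [-0.2, 2.1, 75.7] turn [-0.0, 0.01, -0.01]
```

move_arm(targets=[[[0,0,50],[0,0,0],1],[[0,0,70],[0,0,0],1],[[0,0,74],[0,0,0],1],[[0,0,74],[0,0,0],1],[[0,0,74],[0,0,0],1]])

```text
clock: 6.8
tcp_pos: [0.421, -0.1422, 0.0369]
orientation: [0.001, 0.074, 0.997, -0.0]
wrist_force: [-0.1, -0.9, -4.1]
finger_gap: 0.0168
grip_force: 50.2
```

Still hanging (about -4 N), so I lower in small steps until contact.

move_arm(targets=[[[0,0,1],[0,0,0],1],[[0,0,2],[0,0,0],1],[[0,0,2],[0,0,0],1]])

```text
clock: 7.18
tcp_pos: [0.4199, -0.1418, 0.0338]
orientation: [0.0, 0.074, 0.997, 0.0]
wrist_force: [0.5, 0.1, -3.9]
finger_gap: 0.0168
grip_force: 50.2
```

move_arm(targets=[[[0,0,1],[0,0,0],1],[[0,0,2],[0,0,0],1],[[0,0,2],[0,0,0],1]])

```text
clock: 7.55
tcp_pos: [0.4198, -0.1419, 0.0335]
orientation: [0.0, 0.074, 0.997, -0.0]
wrist_force: [-5.9, 3.1, 16.0]
finger_gap: 0.0169
grip_force: 52.0
```

move_arm(targets=[[[0,0,-1.5],[0,0,0],1],[[0,0,-1.5],[0,0,0],-0.1],[[0,0,-1.5],[0,0,0],-0.1],[[0,0,-1.5],[0,0,0],-0.1],[[0,0,-50],[0,0,0],-0.1]])

```text
clock: 8.18
tcp_pos: [0.4172, -0.1405, 0.0794]
orientation: [-0.003, 0.075, 0.997, 0.002]
wrist_force: [1.1, -0.4, 0.1]
finger_gap: 0.0469
grip_force: 0.0
```

```bash
python3 -c "
from h import *
go(.524,.0685,.09,81.5)"
```

```text
shift [-74.5, 222.5, -10.5] turn [0.02, -0.04, -0.01]
```

move_arm(targets=[[[-15,45,-20],[0,0,0],-0.1],[[-35,105,-20],[0,0,0],-0.1],[[-55,165,-20],[0,0,0],-0.1],[[-74,222,-20],[0,0,0],-0.1],[[-74,222,-20],[0,0,0],-0.1]])

```text
clock: 8.8
tcp_pos: [0.5276, 0.0703, 0.1017]
orientation: [0.001, 0.071, 0.997, 0.0]
wrist_force: [0.3, -0.6, 0.2]
finger_gap: 0.0471
grip_force: 0.0
```

```bash
python3 -c "
from h import *
s=env.get_state();p=env.read_camera('wrist');E=wext(p,s);save(p,'w3.png')
for c,q,e in (('w',p,E),('t',env.read_camera('top'),None)):
 for t in ['ring','weight_small','weight_big']:
  for d in env.regions_of(t,q)[:4]:
    cu,n=cent(d['mask']); print(c,t,round(d['confidence'],2),n,np.round(cu),np.round(fit(cu,Z0.get(t,0),PARTS[t],q,(.52,.07),e),4))
go(.524,.0685,.034,81.5)"
```

```text
w ring 0.89 2666 [323. 275.] [0.5922 0.0642]
w weight_small 0.96 2698 [317. 198.] [0.5241 0.0696]
w weight_big 0.82 1366 [161.   9.] [ 0.3601 -0.0135]
w weight_big 0.76 3928 [25. 99.] [ 0.4194 -0.1388]
t weight_small 0.22 342 [210. 207.] [0.5061 0.4292]
t weight_big 0.81 445 [309. 270.] [0.3538 0.1819]
t weight_big 0.45 62 [341. 270.] [0.3563 0.106 ]
shift [2.1, 2.8, 67.9] turn [-0.0, -0.0, -0.02]
```

View pics/w3.png

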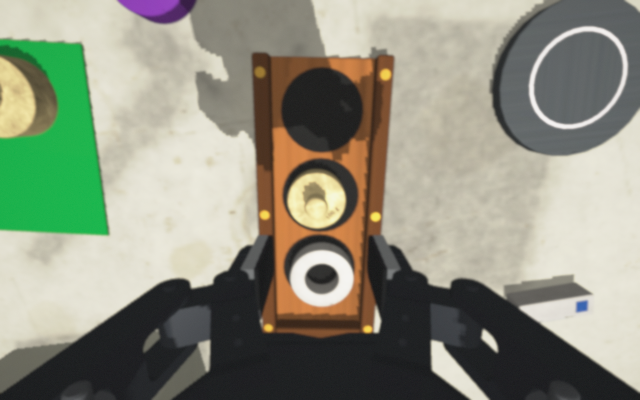

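Big weight stands on the mat, left at (20,95). Small weight at (317,198), ring at (322,275). Front seat disc at (322,110) is empty.

move_arm(targets=[[[2,2,45],[0,0,0],-0.1],[[2,2,68],[0,0,0],-0.1],[[2,2,68],[0,0,0],-0.1],[[2,2,68],[0,0,0],-0.1]])

```text
clock: 9.7
tcp_pos: [0.525, 0.0684, 0.0348]
orientation: [0.001, 0.075, 0.997, 0.0]
wrist_force: [-0.3, -0.1, 0.8]
finger_gap: 0.0473
grip_force: 0.0
```

move_arm(targets=[[[0,0,0],[0,0,0],1],[[0,0,0],[0,0,0],1],[[0,0,0],[0,0,0],1],[[0,0,0],[0,0,0],1]])

```text
clock: 10.2
tcp_pos: [0.5253, 0.0688, 0.0351]
orientation: [0.001, 0.074, 0.997, -0.0]
wrist_force: [-0.6, -1.1, 5.2]
finger_gap: 0.012
grip_force: 48.8
```

move_arm(targets=[[[0,0,-40],[0,0,0],1],[[0,0,-80],[0,0,0],1],[[0,0,-80],[0,0,0],1]])

```text
clock: 10.58
tcp_pos: [0.5269, 0.069, 0.1171]
orientation: [0.003, 0.074, 0.997, 0.0]
wrist_force: [0.6, 0.9, -2.4]
finger_gap: 0.0122
grip_force: 49.0
```

```bash
python3 -c "
from h import *
go(.486,-.155,.115,81.5)"
```

```text
shift [7.2, -227.6, 1.8] turn [0.01, 0.04, -0.0]
```

move_arm(targets=[[[7,-60,2],[0,0,0],1],[[7,-120,2],[0,0,0],1],[[7,-180,2],[0,0,0],1],[[7,-227,2],[0,0,0],1],[[7,-227,45],[0,0,0],1]])

```text
clock: 11.2
tcp_pos: [0.4859, -0.1592, 0.0701]
orientation: [0.003, 0.077, 0.997, -0.002]
wrist_force: [1.2, -0.2, -2.1]
finger_gap: 0.0122
grip_force: 49.2
```

```bash
python3 -c "
from h import *
go(.486,-.155,.0325,81.5)"
```

```text
shift [0.8, 4.3, 37.6] turn [-0.02, 0.04, -0.03]
```

move_arm(targets=[[[0,0,30],[0,0,0],1],[[0,0,36],[0,0,0],1],[[0,0,37],[0,0,0],1],[[0,0,38],[0,0,0],1],[[0,0,38],[0,0,0],1]])

```text
clock: 11.82
tcp_pos: [0.4813, -0.1542, 0.0319]
orientation: [-0.002, 0.075, 0.997, -0.0]
wrist_force: [-10.8, 0.5, 19.3]
finger_gap: 0.0119
grip_force: 51.7
```

move_arm(targets=[[[0,0,1],[0,0,0],1],[[0,0,1],[0,0,0],1]])

```text
clock: 12.08
tcp_pos: [0.4812, -0.1543, 0.0318]
orientation: [-0.002, 0.075, 0.997, -0.001]
wrist_force: [-12.6, 0.7, 26.7]
finger_gap: 0.0121
grip_force: 52.5
```

move_arm(targets=[[[0,0,-2],[0,0,0],1],[[0,0,-2],[0,0,0],-0.1],[[0,0,-2],[0,0,0],-0.1],[[0,0,-2],[0,0,0],-0.1],[[0,0,-50],[0,0,0],-0.1]])

```text
clock: 12.7
tcp_pos: [0.4808, -0.153, 0.0768]
orientation: [-0.004, 0.074, 0.997, 0.002]
wrist_force: [1.0, -0.8, 0.1]
finger_gap: 0.0471
grip_force: 0.0
```

move_arm(targets=[[[0,0,-65],[0,0,0],-0.5],[[0,0,-65],[0,0,0],-0.5]])

```text
clock: 12.95
tcp_pos: [0.4869, -0.156, 0.1495]
orientation: [0.004, 0.074, 0.997, -0.002]
wrist_force: [0.9, -0.1, 0.0]
finger_gap: 0.064
grip_force: 0.0
```

```bash
python3 -c "
from h import *
go(.5915,.0628,.11,171.4)
p=env.read_camera('wrist');save(p,'w4.png')"
```

```text
shift [-70.6, 232.0, 39.5] turn [-0.05, 0.03, -8.99]
```

View pics/w4.png

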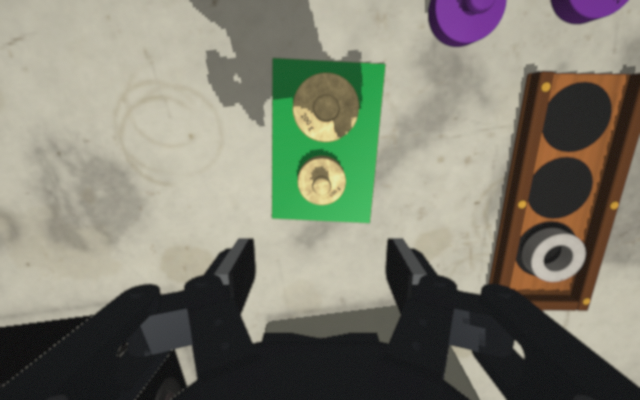

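Both weights stand on the mat: big at (326,107), small at (321,180). Next is the ring.

move_arm(targets=[[[-15,50,20],[0,0,-1.0],-0.5],[[-30,100,30],[0,0,-2.0],-0.5],[[-50,160,40],[0,0,-3.0],-0.5],[[-70,215,40],[0,0,-4.0],-0.5],[[-71,232,40],[0,0,-5.0],-0.5]])

```text
clock: 13.62
tcp_pos: [0.5886, 0.0676, 0.1024]
orientation: [-0.001, -0.358, 0.934, 0.001]
wrist_force: [0.0, -0.9, -0.4]
finger_gap: 0.0642
grip_force: 0.0
```

move_arm(targets=[[[0,0,0],[0,0,-1.0],-0.5],[[0,0,0],[0,0,-2.0],-0.5],[[0,0,0],[0,0,-3.0],-0.5],[[0,0,0],[0,0,-4.0],-0.5],[[0,0,0],[0,0,-4.0],-0.5]])

```text
clock: 14.25
tcp_pos: [0.5872, 0.0645, 0.103]
orientation: [-0.001, -0.652, 0.758, 0.001]
wrist_force: [0.1, -0.6, -0.6]
finger_gap: 0.0641
grip_force: 0.0
```

```bash
python3 -c "
from h import *
s=env.get_state();p=env.read_camera('wrist');E=wext(p,s);save(p,'w5.png');t=env.read_camera('top')
for c,q,e in (('w',p,E),('t',t,None)):
 for d in env.regions_of('ring',q)[:3]:
    cu,n=cent(d['mask']); print(c,round(d['confidence'],2),n,np.round(cu),np.round(fit(cu,.006,PARTS['ring'],q,(.59,.06),e),4))
go(.5915,.0628,.11,171.4)"
```

```text
w 0.93 2861 [315. 200.] [0.5917 0.0634]
shift [1.0, -3.7, -5.9] turn [0.01, -0.0, -0.01]
```

View pics/w5.png

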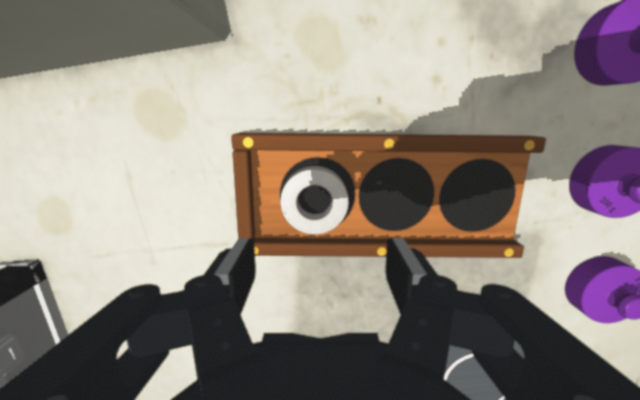

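Ring at (317,197), centred between the pads. Middle and front discs at (397,194) and (478,194).

move_arm(targets=[[[1,-4,50],[0,0,0],-0.5],[[1,-4,80],[0,0,0],-0.5],[[1,-4,93],[0,0,0],-0.5],[[1,-4,93],[0,0,0],-0.5]])

```text
clock: 14.95
tcp_pos: [0.5916, 0.0628, 0.0112]
orientation: [-0.001, -0.652, 0.758, 0.001]
wrist_force: [0.2, 0.1, 0.6]
finger_gap: 0.0641
grip_force: 0.0
```

move_arm(targets=[[[0,0,0],[0,0,0],0],[[0,0,0],[0,0,0],0],[[0,0,0],[0,0,0],0],[[0,0,0],[0,0,0],0]])

```text
clock: 15.45
tcp_pos: [0.5932, 0.0628, 0.0135]
orientation: [0.001, -0.652, 0.758, -0.001]
wrist_force: [-1.1, -0.3, 6.0]
finger_gap: 0.0484
grip_force: 52.1
```

move_arm(targets=[[[0,0,-20],[0,0,0],0],[[0,0,-60],[0,0,0],0],[[0,0,-100],[0,0,0],0],[[0,0,-100],[0,0,0],0]])

```text
clock: 15.95
tcp_pos: [0.5952, 0.0628, 0.1159]
orientation: [0.003, -0.652, 0.758, -0.003]
wrist_force: [1.0, -0.6, -2.2]
finger_gap: 0.0485
grip_force: 52.4
```

```bash
python3 -c "
from h import *
s=env.get_state();p=env.read_camera('wrist');E=wext(p,s)
im=cv2.cvtColor(p['pixels'],cv2.COLOR_RGB2BGR);cv2.imwrite('pics/w6.png',im);save(env.read_camera('top'),'t6.png')
go(.4652,.2655,.11,171.4)"
```

```text
shift [-181.5, 155.8, 1.8] turn [-0.01, 0.0, 0.01]
```

View pics/w6.png

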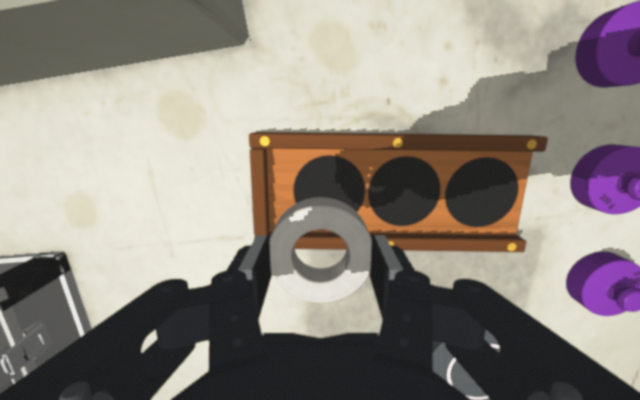

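Ring held level. Seat discs at (329,190), (404,191) and (482,191).

```bash
python3 -c "
from h import *
s=env.get_state();p=env.read_camera('wrist');E=wext(p,s)
D=[back(u,.006,p,E)[:2] for u in [(329,190),(404,191),(482,191)]];print(np.round(D,4))
a=np.array([np.cos(np.radians(-8.6)),np.sin(np.radians(-8.6))])
print(np.round([D[0],D[1]+.064*a,D[2]+.13*a],4))"
```

```text
[[0.5852 0.0602]
 [0.5229 0.0704]
 [0.458  0.0801]]
[[0.5852 0.0602]
 [0.5862 0.0608]
 [0.5865 0.0607]]
```

move_arm(targets=[[[-40,35,2],[0,0,0],0],[[-85,72,2],[0,0,0],0],[[-130,110,2],[0,0,0],0],[[-170,145,2],[0,0,0],0],[[-181,156,2],[0,0,0],0]])

```text
clock: 16.73
tcp_pos: [0.4615, 0.2666, 0.108]
orientation: [-0.002, -0.654, 0.757, 0.001]
wrist_force: [-0.3, -0.0, -1.7]
finger_gap: 0.0483
grip_force: 52.5
```

move_arm(targets=[[[0,0,0],[0,0,0],0],[[0,0,0],[0,0,0],0]])

```text
clock: 16.98
tcp_pos: [0.4654, 0.264, 0.1092]
orientation: [-0.0, -0.652, 0.758, -0.0]
wrist_force: [0.1, -0.6, -2.3]
finger_gap: 0.0488
grip_force: 52.5
```

```bash
python3 -c "
from h import *
s=env.get_state();p=env.read_camera('wrist');E=wext(p,s)
save(p,'w7.png')
for d in env.regions_of('plate',p)[:3]:
    cu,n=cent(d['mask']); print(round(d['confidence'],2),n,np.round(cu))
go(.4652,.2655,.0205,171.4)"
```

```text
0.68 8855 [322. 177.]
shift [-1.6, 0.7, 89.0] turn [-0.0, -0.0, -0.01]
```

View pics/w7.png

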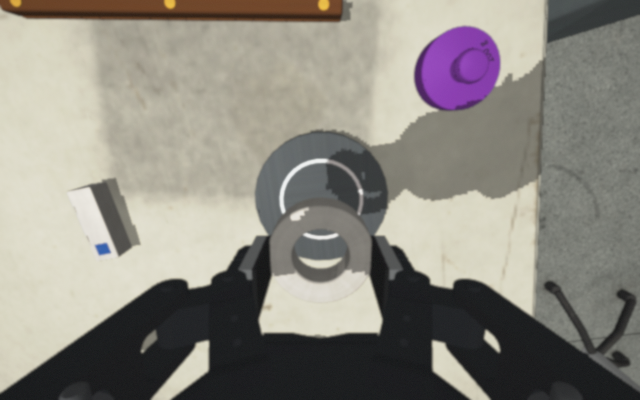

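Ring hovers over the plate. White circle centre is about (321.5,198).

```bash
python3 -c "
from h import *
s=env.get_state();p=env.read_camera('wrist');E=wext(p,s)
print(s['tcp_pos'],back((321.5,198),.012,p,E), back((321.5,196),.012,p,E))
go(.4652,.2655,.0205,171.4)"
```

```text
[0.46566194 0.26381118 0.1095303 ] [0.4654528 0.2648115 0.012    ] [0.46519987 0.26313265 0.012     ]
shift [-1.6, 0.7, 89.1] turn [-0.0, -0.0, -0.01]
```

move_arm(targets=[[[-1,0,50],[0,0,0],0],[[-1,0,80],[0,0,0],0],[[-1,0,87],[0,0,0],0],[[-1,0,88],[0,0,0],0],[[-1,0,88],[0,0,0],0]])

```text
clock: 17.75
tcp_pos: [0.4663, 0.2662, 0.0232]
orientation: [0.001, -0.652, 0.758, -0.0]
wrist_force: [0.2, 0.9, -2.3]
finger_gap: 0.0487
grip_force: 52.5
```

move_arm(targets=[[[0,0,1],[0,0,0],0],[[0,0,2],[0,0,0],0],[[0,0,2],[0,0,0],0]])

```text
clock: 18.12
tcp_pos: [0.4649, 0.2661, 0.02]
orientation: [0.0, -0.653, 0.758, -0.0]
wrist_force: [-0.7, -0.4, -2.3]
finger_gap: 0.0483
grip_force: 52.5
```

move_arm(targets=[[[0,0,1],[0,0,0],0],[[0,0,1],[0,0,0],0]])

```text
clock: 18.38
tcp_pos: [0.465, 0.2661, 0.0196]
orientation: [0.0, -0.653, 0.758, -0.0]
wrist_force: [-1.4, -0.8, 5.0]
finger_gap: 0.0481
grip_force: 53.3
```

move_arm(targets=[[[0,0,-0.5],[0,0,0],-0.5],[[0,0,-0.5],[0,0,0],-0.5],[[0,0,-0.5],[0,0,0],-0.5],[[0,0,-40],[0,0,0],-0.5],[[0,0,-90],[0,0,0],-0.5]])

```text
clock: 19.0
tcp_pos: [0.4638, 0.2655, 0.1085]
orientation: [-0.002, -0.652, 0.758, 0.001]
wrist_force: [1.8, -0.1, 0.9]
finger_gap: 0.0643
grip_force: 0.0
```

```bash
python3 -c "
from h import *
go(.505,.4275,.11,171.4)
p=env.read_camera('top')
for t in ['ring','test_block','plate']:
 for d in env.regions_of(t,p)[:2]:
    cu,n=cent(d['mask']); print(t,round(d['confidence'],2),n,np.round(fit(cu,.012 if t=='ring' else 0,PARTS[t],p,(.46,.26)),4))"
```

```text
shift [-166.4, -16.7, -1.8] turn [0.02, -0.01, 0.01]
test_block 0.31 479 [ 0.4199 -0.1422]
```

move_arm(targets=[[[-55,-5,-2],[0,0,0],-0.5],[[-115,-11,-2],[0,0,0],-0.5],[[-166,-17,-2],[0,0,0],-0.5],[[-166,-17,-2],[0,0,0],-0.5],[[-166,-17,-2],[0,0,0],-0.5]])

```text
clock: 19.82
tcp_pos: [0.5051, 0.4267, 0.1087]
orientation: [-0.002, -0.653, 0.758, 0.0]
wrist_force: [-0.2, -0.8, 0.4]
finger_gap: 0.0642
grip_force: 0.0
```

```bash
python3 -c "
from h import *
s=env.get_state();p=env.read_camera('wrist');E=wext(p,s);save(p,'w8.png')
t8=env.read_camera('top')
for c,q,e in (('w',p,E),('t',t8,None)):
 for t in ['ring','test_block','plate']:
  for d in env.regions_of(t,q)[:2]:
    cu,n=cent(d['mask']); print(c,t,round(d['confidence'],2),n,np.round(cu),np.round(fit(cu,.012 if t=='ring' else 0,PARTS[t],q,(.46,.26),e),4))
go(.505,.4275,.011,171.4)"
```

```text
Traceback (most recent call last):
  File "h.py", line 23, in fit
    for _ in range(8): xy=xy+(back(cuv,z0,p,E)-back(sil(xy,z0,parts,p,E),z0,p,E))[:2]
                                                    ~~~^^^^^^^^^^^^^^^^^
  File "h.py", line 20, in sil
    M=cv2.moments(m,True); return np.array([M['m10']/M['m00'],M['m01']/M['m00']])/4
                                            ~~~~~~~~^~~~~~~~~
ZeroDivisionError: float division by zero
```

View pics/w8.png

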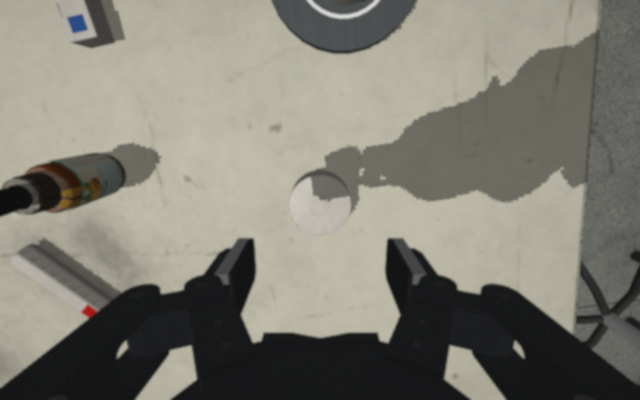

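Block silhouette centred at (320,202), clear of the bottle at left.

```bash
python3 -c "
from h import *
s=env.get_state();p=env.read_camera('wrist');E=wext(p,s)
print(fit(np.array([320,202.]),0,PARTS['test_block'],p,(.505,.427),E))
go(.505,.4275,.011,171.4)"
```

```text
[0.50724471 0.42965206]
shift [-1.1, 1.3, 99.8] turn [0.0, -0.0, -0.0]
```

move_arm(targets=[[[-2,0,50],[0,0,0],-0.5],[[-2,0,85],[0,0,0],-0.5],[[-2,0,99],[0,0,0],-0.5],[[-2,0,99],[0,0,0],-0.5]])

```text
clock: 20.52
tcp_pos: [0.5064, 0.4288, 0.0115]
orientation: [-0.001, -0.652, 0.758, 0.0]
wrist_force: [0.4, -0.1, 0.7]
finger_gap: 0.064
grip_force: 0.0
```

move_arm(targets=[[[0,0,0],[0,0,0],0.1],[[0,0,0],[0,0,0],0.1],[[0,0,0],[0,0,0],0.1],[[0,0,0],[0,0,0],0.1]])

```text
clock: 21.02
tcp_pos: [0.5078, 0.4304, 0.0142]
orientation: [0.002, -0.652, 0.758, -0.0]
wrist_force: [-1.6, -0.0, 6.6]
finger_gap: 0.0464
grip_force: 52.2
```

move_arm(targets=[[[0,0,-20],[0,0,0],0.1],[[0,0,-60],[0,0,0],0.1],[[0,0,-110],[0,0,0],0.1],[[0,0,-110],[0,0,0],0.1]])

```text
clock: 21.52
tcp_pos: [0.5096, 0.4316, 0.1274]
orientation: [0.005, -0.653, 0.758, -0.001]
wrist_force: [1.0, 0.1, -3.7]
finger_gap: 0.046
grip_force: 52.4
```

```bash
python3 -c "
from h import *
go(.59,.0625,.12,171.4)
p=env.read_camera('top')
for t in ['ring','plate']:
 for d in env.regions_of(t,p)[:2]:
    cu,n=cent(d['mask']); print(t,round(d['confidence'],2),n,np.round(cu),np.round(fit(cu,.012 if t=='ring' else 0,PARTS[t],p,(.46,.26)),4))"
```

```text
shift [353.1, -134.2, 6.1] turn [-0.04, 0.04, 0.01]
ring 0.52 373 [276. 224.] [0.4658 0.2653]
plate 0.71 1105 [276. 225.] [0.4652 0.2653]
```

move_arm(targets=[[[55,-20,0],[0,0,0],0.1],[[112,-42,0],[0,0,0],0.1],[[170,-64,0],[0,0,0],0.1],[[225,-85,0],[0,0,0],0.1],[[280,-106,2],[0,0,0],0.1]])

```text
clock: 22.3
tcp_pos: [0.5687, 0.1349, 0.1176]
orientation: [-0.001, -0.653, 0.758, 0.001]
wrist_force: [0.8, 1.0, -2.5]
finger_gap: 0.0467
grip_force: 52.2
```

move_arm(targets=[[[40,-15,2],[0,0,0],0.1],[[73,-28,2],[0,0,0],0.1],[[73,-28,2],[0,0,0],0.1],[[73,-28,2],[0,0,0],0.1]])

```text
clock: 22.8
tcp_pos: [0.5854, 0.0608, 0.1161]
orientation: [-0.001, -0.652, 0.758, 0.001]
wrist_force: [-0.1, -0.1, -2.8]
finger_gap: 0.0465
grip_force: 52.2
```

```bash
python3 -c "
from h import *
s=env.get_state();p=env.read_camera('wrist');save(p,'w9.png');E=wext(p,s);np.save('E9.npy',E)
go(.59,.0625,.12,171.4);print(s['tcp_pos'])"
```

```text
shift [-1.8, -4.2, -3.5] turn [0.02, 0.0, 0.01]
[0.58542152 0.06080244 0.11610273]
```

View pics/w9.png

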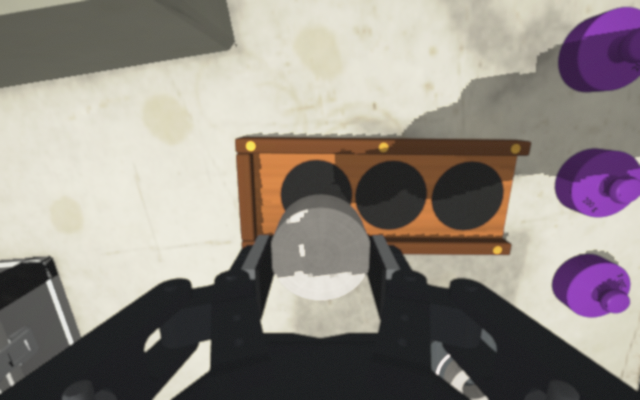

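Block held level. Discs at (316,195), (391,195) and (468,196).

```bash
python3 -c "
from h import *
s=env.get_state();p=env.read_camera('wrist');E=np.load('E9.npy')
D=[back(u,.006,p,E)[:2] for u in [(316,195),(391,195),(468,196)]];print(np.round(D,4))
a=np.array([np.cos(np.radians(-8.6)),np.sin(np.radians(-8.6))])
print(np.round([D[0],D[1]+.064*a,D[2]+.13*a],4),s['tcp_pos'])
t=env.read_camera('top');im=t['pixels']
print([np.round(proj(np.array([[x,y,.006]]),t),1).tolist() for x,y in D])
save(t,'t9.png')
m=(im.max(2)<45).astype(np.uint8);n,l,st,c=cv2.connectedComponentsWithStats(m)
for i in range(1,n):
  if 60<st[i,4]<1500 and 330<c[i][0]<385 and 150<c[i][1]<250: print(st[i],c[i],back(c[i],.006,t))
"
```

```text
[[0.5896 0.062 ]
 [0.5258 0.0717]
 [0.4602 0.0825]]
[[0.5896 0.062 ]
 [0.5891 0.0621]
 [0.5887 0.0631]] [0.58559267 0.06130878 0.11648269]
[[[358.7, 176.7]], [[354.9, 201.5]], [[350.5, 227.6]]]
[348 140   8  19  66] [352.62121212 150.27272727] [0.65856963 0.07741823 0.006     ]
[339 191  11  81 319] [345.47021944 223.67711599] [0.46984742 0.09493822 0.006     ]
```

move_arm(targets=[[[-1.5,-4,40],[0,0,0],0.1],[[-1.5,-4,80],[0,0,0],0.1],[[-1.5,-4,92],[0,0,0],0.1],[[-1.5,-4,94],[0,0,0],0.1],[[-1.5,-4,94],[0,0,0],0.1]])

```text
clock: 23.58
tcp_pos: [0.5922, 0.0617, 0.0252]
orientation: [0.001, -0.653, 0.758, -0.001]
wrist_force: [0.3, 0.3, -3.4]
finger_gap: 0.0463
grip_force: 52.3
```

move_arm(targets=[[[0,0,1],[0,0,0],0.1],[[0,0,2],[0,0,0],0.1],[[0,0,2],[0,0,0],0.1]])

```text
clock: 23.95
tcp_pos: [0.5911, 0.0614, 0.0221]
orientation: [0.0, -0.652, 0.758, -0.0]
wrist_force: [-0.3, 0.1, -2.0]
finger_gap: 0.0464
grip_force: 52.3
```

move_arm(targets=[[[0,0,1],[0,0,0],0.1],[[0,0,2],[0,0,0],0.1],[[0,0,2],[0,0,0],0.1]])

```text
clock: 24.32
tcp_pos: [0.591, 0.0614, 0.0202]
orientation: [0.0, -0.652, 0.758, -0.0]
wrist_force: [-2.1, -0.2, 3.1]
finger_gap: 0.0464
grip_force: 53.0
```

Contact at the expected height. I release and go up.

move_arm(targets=[[[0,0,-0.5],[0,0,0],-0.5],[[0,0,-0.5],[0,0,0],-0.5],[[0,0,-0.5],[0,0,0],-0.5],[[0,0,-40],[0,0,0],-0.5],[[0,0,-90],[0,0,0],-0.3]])

```text
clock: 24.95
tcp_pos: [0.5897, 0.0615, 0.1093]
orientation: [-0.001, -0.652, 0.758, 0.001]
wrist_force: [1.1, -0.5, 0.9]
finger_gap: 0.0554
grip_force: 0.0
```

move_arm(targets=[[[0,0,0],[0,0,0],-0.1],[[0,0,0],[0,0,0],-0.1]])

```text
clock: 25.2
tcp_pos: [0.5909, 0.0615, 0.1096]
orientation: [0.0, -0.653, 0.758, -0.0]
wrist_force: [0.2, -1.4, -1.0]
finger_gap: 0.0471
grip_force: 0.0
```

```bash
python3 -c "
from h import *
s=env.get_state();p=env.read_camera('wrist');save(p,'w10.png');E=wext(p,s)
for d in env.regions_of('test_block',p)[:2]:
    cu,n=cent(d['mask']); print(round(d['confidence'],2),n,np.round(cu),np.round(fit(cu,.006,PARTS['test_block'],p,(.59,.06),E),4))
go(.486,-.155,.11,81.5)"
```

```text
0.86 3383 [320. 199.] [0.5915 0.0608]
shift [229.5, 70.6, -1.4] turn [0.01, -0.01, 9.0]
```

View pics/w10.png

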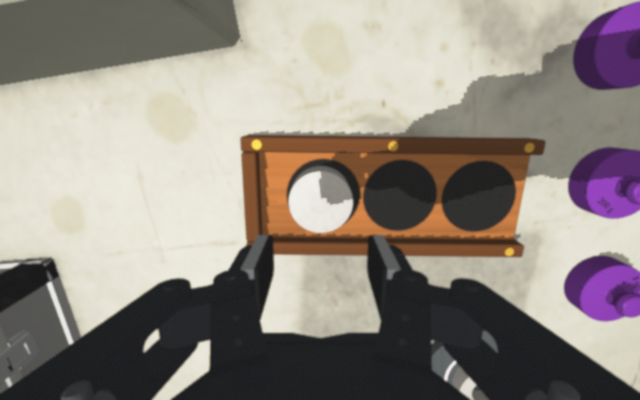

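Block sits on the back seat disc at (321,199). Back to the mat for the small weight.

move_arm(targets=[[[50,15,-2],[0,0,1],-0.1],[[105,32,-2],[0,0,2],-0.1],[[160,49,-2],[0,0,3],-0.1],[[215,66,-2],[0,0,4],-0.1],[[229,73,-2],[0,0,5],-0.1]])

```text
clock: 25.92
tcp_pos: [0.4825, -0.1564, 0.1103]
orientation: [-0.001, -0.266, 0.964, 0.001]
wrist_force: [0.4, 0.8, -0.1]
finger_gap: 0.0469
grip_force: 0.0
```

move_arm(targets=[[[0,0,0],[0,0,1],-0.1],[[0,0,0],[0,0,2],-0.1],[[0,0,0],[0,0,3],-0.1],[[0,0,0],[0,0,4],-0.1],[[0,0,0],[0,0,4],-0.1]])

```text
clock: 26.55
tcp_pos: [0.4838, -0.1537, 0.1105]
orientation: [-0.001, 0.074, 0.997, 0.001]
wrist_force: [-0.7, 0.6, -0.6]
finger_gap: 0.0471
grip_force: 0.0
```

```bash
python3 -c "
from h import *
s=env.get_state();p=env.read_camera('wrist');save(p,'w11.png');E=wext(p,s);t11=env.read_camera('top')
for c,q,e in (('w',p,E),('t',t11,None)):
 for t in ['weight_small','weight_big']:
  for d in env.regions_of(t,q)[:3]:
    cu,n=cent(d['mask']); xy=fit(cu,.003,PARTS[t],q,(.47,-.15),e)
    if xy[1]<-.1: print(c,t,round(d['confidence'],2),n,np.round(cu),np.round(xy,4))
go(.483,-.1545,.032,81.5);print(s['tcp_pos'])"
```

```text
w weight_small 0.64 2374 [319. 196.] [ 0.4818 -0.1533]
w weight_big 0.89 4721 [324. 112.] [ 0.4191 -0.1405]
t weight_small 0.59 1492 [441. 234.] [ 0.4468 -0.1381]
t weight_small 0.58 269 [447. 220.] [ 0.4809 -0.1541]
t weight_big 0.89 456 [443. 245.] [ 0.4194 -0.1411]
shift [1.6, -0.7, 79.6] turn [0.0, -0.0, 0.0]
[ 0.48382665 -0.15370996  0.11046972]
```

move_arm(targets=[[[1.5,-0.5,50],[0,0,0],-0.1],[[1.5,-0.5,78],[0,0,0],-0.1],[[1.5,-0.5,78],[0,0,0],-0.1],[[1.5,-0.5,78],[0,0,0],-0.1]])

```text
clock: 27.35
tcp_pos: [0.4839, -0.1548, 0.0348]
orientation: [0.001, 0.074, 0.997, -0.0]
wrist_force: [0.4, -0.7, 0.5]
finger_gap: 0.0467
grip_force: 0.0
```

move_arm(targets=[[[0,0,0],[0,0,0],1],[[0,0,0],[0,0,0],1],[[0,0,0],[0,0,0],1],[[0,0,0],[0,0,0],1]])

```text
clock: 27.85
tcp_pos: [0.4842, -0.155, 0.035]
orientation: [0.001, 0.074, 0.997, -0.001]
wrist_force: [-1.4, -0.4, 6.6]
finger_gap: 0.0108
grip_force: 46.5
```

move_arm(targets=[[[0,0,-40],[0,0,0],1],[[0,0,-85],[0,0,0],1],[[0,0,-85],[0,0,0],1]])

```text
clock: 28.22
tcp_pos: [0.4856, -0.1555, 0.1222]
orientation: [0.003, 0.074, 0.997, -0.001]
wrist_force: [0.5, 0.0, -1.9]
finger_gap: 0.0105
grip_force: 45.0
```

```bash
python3 -c "
from h import *
go(.5252,.0687,.115,81.4)"
```

```text
shift [-5.9, 227.6, 6.8] turn [-0.01, 0.04, 0.01]
```

move_arm(targets=[[[-6,50,7],[0,0,0],1],[[-6,110,7],[0,0,0],1],[[-6,170,7],[0,0,0],1],[[-7,225,7],[0,0,0],1],[[-7,228,7],[0,0,0],1]])

```text
clock: 28.85
tcp_pos: [0.523, 0.0735, 0.1103]
orientation: [-0.001, 0.072, 0.997, 0.0]
wrist_force: [-0.2, -1.5, -1.0]
finger_gap: 0.0099
grip_force: 45.2
```

move_arm(targets=[[[0,0,40],[0,0,0],1],[[0,0,60],[0,0,0],1],[[0,0,60],[0,0,0],1]])

```text
clock: 29.22
tcp_pos: [0.5213, 0.0692, 0.0492]
orientation: [-0.003, 0.075, 0.997, -0.0]
wrist_force: [-0.8, -0.8, -1.5]
finger_gap: 0.0101
grip_force: 45.3
```

```bash
python3 -c "
from h import *
env.read_camera('top')
go(.5262,.0688,.039,81.4)"
```

```text
shift [-3.6, 0.1, 11.6] turn [-0.0, -0.02, 0.0]
```

move_arm(targets=[[[-3.6,0,4],[0,0,0],1],[[-3.6,0,7],[0,0,0],1],[[-3.6,0,8],[0,0,0],1],[[-3.6,0,9],[0,0,0],1],[[-3.6,0,9],[0,0,0],1]])

```text
clock: 29.9
tcp_pos: [0.5275, 0.0695, 0.0428]
orientation: [0.0, 0.074, 0.997, 0.0]
wrist_force: [-0.5, 0.5, -2.1]
finger_gap: 0.0097
grip_force: 45.3
```

```bash
python3 -c "
from h import *
p=env.read_camera('wrist');im=cv2.cvtColor(p['pixels'],cv2.COLOR_RGB2BGR)
cv2.imwrite('pics/w12.png',cv2.resize(im[100:400,160:480],None,fx=2,fy=2))
go(.5262,.0688,.038,81.4)"
```

```text
shift [1.2, -0.9, 4.9] turn [0.0, 0.0, 0.01]
```

View pics/w12.png

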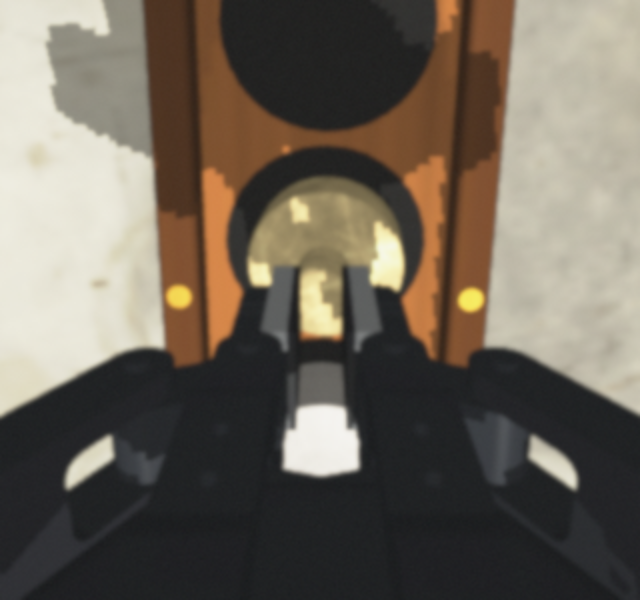

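Small weight hangs upright over the middle disc. I lower it gently.

move_arm(targets=[[[1,-0.5,1],[0,0,0],1],[[1,-0.5,2],[0,0,0],1],[[1,-0.5,3],[0,0,0],1],[[1,-0.5,3],[0,0,0],1]])

```text
clock: 30.45
tcp_pos: [0.5265, 0.0692, 0.0399]
orientation: [0.0, 0.074, 0.997, 0.0]
wrist_force: [0.1, 0.2, -0.8]
finger_gap: 0.0102
grip_force: 45.8
```

move_arm(targets=[[[0,0,1],[0,0,0],1],[[0,0,1],[0,0,0],1]])

```text
clock: 30.7
tcp_pos: [0.5266, 0.0696, 0.0396]
orientation: [0.0, 0.074, 0.997, 0.0]
wrist_force: [-2.0, 1.7, 5.3]
finger_gap: 0.0095
grip_force: 47.8
```

move_arm(targets=[[[0,0,1],[0,0,0],1],[[0,0,1],[0,0,0],1]])

```text
clock: 30.95
tcp_pos: [0.5266, 0.0699, 0.0393]
orientation: [0.0, 0.074, 0.997, 0.001]
wrist_force: [-3.9, 2.4, 11.4]
finger_gap: 0.0101
grip_force: 49.5
```

Seated. I release, rise, and go for the big weight.

move_arm(targets=[[[0,0,-1],[0,0,0],1],[[0,0,-1],[0,0,0],-0.1],[[0,0,-1],[0,0,0],-0.1],[[0,0,-1],[0,0,0],-0.1],[[0,0,-50],[0,0,0],-0.1]])

```text
clock: 31.58
tcp_pos: [0.5231, 0.069, 0.0847]
orientation: [-0.004, 0.075, 0.997, -0.0]
wrist_force: [0.2, -0.3, -0.2]
finger_gap: 0.0469
grip_force: 0.0
```

move_arm(targets=[[[0,0,-25],[0,0,0],-0.1],[[0,0,-25],[0,0,0],-0.1]])

```text
clock: 31.82
tcp_pos: [0.5283, 0.069, 0.1149]
orientation: [0.002, 0.075, 0.997, 0.0]
wrist_force: [-0.3, 0.4, -0.0]
finger_gap: 0.0472
grip_force: 0.0
```

```bash
python3 -c "
from h import *
s=env.get_state();p=env.read_camera('wrist');E=wext(p,s)
for t in ['weight_small','test_block']:
  for d in env.regions_of(t,p)[:2]:
    cu,n=cent(d['mask']); print(t,round(d['confidence'],2),n,np.round(cu),np.round(fit(cu,.006,PARTS[t],p,(.52,.06),E),4))
go(.42,-.142,.11,81.5)"
```

```text
weight_small 0.91 2364 [323. 191.] [0.5235 0.0732]
test_block 0.6 3021 [321. 268.] [0.591  0.0616]
shift [73.1, -224.5, 1.8] turn [-0.0, -0.01, -0.0]
```

move_arm(targets=[[[15,-50,2],[0,0,0],-0.1],[[35,-110,2],[0,0,0],-0.1],[[55,-170,2],[0,0,0],-0.1],[[73,-224,2],[0,0,0],-0.1],[[73,-224,2],[0,0,0],-0.1]])

```text
clock: 32.6
tcp_pos: [0.4185, -0.1443, 0.1095]
orientation: [-0.001, 0.078, 0.997, 0.0]
wrist_force: [0.1, 0.2, 0.4]
finger_gap: 0.0469
grip_force: 0.0
```

move_arm(targets=[[[0,0,0],[0,0,0],-0.1],[[0,0,0],[0,0,0],-0.1]])

```text
clock: 32.85
tcp_pos: [0.4211, -0.1404, 0.1102]
orientation: [-0.0, 0.073, 0.997, 0.0]
wrist_force: [0.2, 0.4, 0.1]
finger_gap: 0.0469
grip_force: 0.0
```

```bash
python3 -c "
from h import *
t=env.read_camera('top')
for n in ['weight_small','test_block','ring']:
  for d in env.regions_of(n,t)[:3]:
    cu,k=cent(d['mask']); print(n,round(d['confidence'],2),k,np.round(cu),np.round(fit(cu,.006,PARTS[n],t,(.52,.06)),4))
s=env.get_state();p=env.read_camera('wrist');E=wext(p,s)
for d in env.regions_of('weight_big',p)[:3]:
    cu,k=cent(d['mask']); print(k,np.round(cu),np.round(fit(cu,.003,PARTS['weight_big'],p,(.42,-.14),E),4))
go(.42,-.1415,.0335,81.5)"
```

```text
weight_small 0.48 255 [356. 202.] [0.5236 0.071 ]
weight_small 0.35 248 [282. 151.] [0.6502 0.2556]
test_block 0.64 338 [360. 174.] [0.5925 0.0596]
ring 0.62 269 [275. 223.] [0.4668 0.2673]
5696 [603.  68.] [0.3553 0.0826]
5341 [471.  92.] [ 0.3581 -0.0193]
3955 [319. 195.] [ 0.4178 -0.1401]
shift [1.2, -0.8, 77.2] turn [0.0, 0.0, 0.01]
```

move_arm(targets=[[[1.5,-0.5,50],[0,0,0],-0.1],[[1.5,-0.5,79],[0,0,0],-0.1],[[1.5,-0.5,79],[0,0,0],-0.1],[[1.5,-0.5,79],[0,0,0],-0.1]])

```text
clock: 33.65
tcp_pos: [0.4202, -0.142, 0.0327]
orientation: [0.001, 0.074, 0.997, -0.0]
wrist_force: [-1.2, -0.1, 0.6]
finger_gap: 0.0472
grip_force: 0.0
```

move_arm(targets=[[[0,0,0],[0,0,0],1],[[0,0,0],[0,0,0],1],[[0,0,0],[0,0,0],1],[[0,0,0],[0,0,0],1]])

```text
clock: 34.15
tcp_pos: [0.4207, -0.1421, 0.0333]
orientation: [0.001, 0.074, 0.997, -0.0]
wrist_force: [-0.6, 1.6, 7.1]
finger_gap: 0.017
grip_force: 48.7
```

move_arm(targets=[[[0,0,-40],[0,0,0],1],[[0,0,-85],[0,0,0],1],[[0,0,-85],[0,0,0],1]])

```text
clock: 34.52
tcp_pos: [0.4219, -0.1432, 0.1202]
orientation: [0.003, 0.074, 0.997, -0.002]
wrist_force: [-0.0, -0.8, -4.4]
finger_gap: 0.0169
grip_force: 50.0
```

```bash
python3 -c "
from h import *
go(.4612,.081,.115,81.4)"
```

```text
shift [-5.5, 227.5, 4.7] turn [-0.01, 0.04, 0.01]
```

move_arm(targets=[[[-5,50,5],[0,0,0],1],[[-5,110,5],[0,0,0],1],[[-5,170,5],[0,0,0],1],[[-5,225,5],[0,0,0],1],[[-5,227,5],[0,0,0],1]])

```text
clock: 35.15
tcp_pos: [0.4571, 0.0853, 0.1105]
orientation: [-0.001, 0.071, 0.997, 0.0]
wrist_force: [-0.5, -1.3, -3.8]
finger_gap: 0.0169
grip_force: 50.4
```

move_arm(targets=[[[0,0,40],[0,0,0],1],[[0,0,65],[0,0,0],1],[[0,0,65],[0,0,0],1],[[0,0,65],[0,0,0],1]])

```text
clock: 35.65
tcp_pos: [0.4582, 0.0814, 0.0471]
orientation: [-0.0, 0.075, 0.997, -0.0]
wrist_force: [-0.6, -0.8, -4.4]
finger_gap: 0.0171
grip_force: 50.4
```

```bash
python3 -c "
from h import *
env.read_camera('top')
go(.4612,.081,.037,81.4)"
```

```text
shift [-2.3, -0.1, 10.6] turn [0.0, 0.01, 0.0]
```

move_arm(targets=[[[-2.3,0,5],[0,0,0],1],[[-2.3,0,8],[0,0,0],1],[[-2.3,0,9],[0,0,0],1],[[-2.3,0,9],[0,0,0],1]])

```text
clock: 36.2
tcp_pos: [0.4603, 0.0816, 0.0377]
orientation: [-0.0, 0.074, 0.997, 0.0]
wrist_force: [0.0, 0.1, -4.1]
finger_gap: 0.0171
grip_force: 50.4
```

move_arm(targets=[[[0,0,1],[0,0,0],1],[[0,0,2],[0,0,0],1],[[0,0,2],[0,0,0],1]])

```text
clock: 36.58
tcp_pos: [0.4604, 0.0816, 0.0364]
orientation: [0.0, 0.074, 0.997, -0.0]
wrist_force: [-2.3, -0.3, 4.6]
finger_gap: 0.0171
grip_force: 51.1
```

move_arm(targets=[[[0,0,-0.5],[0,0,0],-0.1],[[0,0,-0.5],[0,0,0],-0.1],[[0,0,-0.5],[0,0,0],-0.1],[[0,0,-40],[0,0,0],-0.1],[[0,0,-95],[0,0,0],-0.1]])

```text
clock: 37.2
tcp_pos: [0.459, 0.0816, 0.1305]
orientation: [-0.002, 0.075, 0.997, -0.0]
wrist_force: [0.9, 1.0, 0.1]
finger_gap: 0.0467
grip_force: 0.0
```

move_arm(targets=[[[60,0,-60],[0,0,0],-0.1],[[60,0,-60],[0,0,0],-0.1],[[60,0,-60],[0,0,0],-0.1]])

```text
clock: 37.58
tcp_pos: [0.4014, 0.0907, 0.1922]
orientation: [0.002, 0.074, 0.997, 0.0]
wrist_force: [-0.2, 0.3, -0.5]
finger_gap: 0.0466
grip_force: 0.0
```

```bash
python3 -c "
from h import *
s=env.get_state();w=env.read_camera('wrist');E=wext(w,s);t=env.read_camera('top');c=env.read_camera('scene')
save(c,'s_end.png')
for k,p,e in (('t',t,None),('s',c,None),('w',w,E)):
 for n in ['weight_big','weight_small','test_block','ring']:
  for d in env.regions_of(n,p)[:4]:
    cu,a=cent(d['mask'])
    try: xy=fit(cu,.012 if n=='ring' else .006,PARTS[n],p,(.48,.1),e)
    except ZeroDivisionError: continue
    if xy[0]>.4 and a>50: print(k,n,round(d['confidence'],2),a,np.round(xy,4))
"
```

```text
t ring 0.49 327 [0.4674 0.2659]
s weight_big 0.94 534 [0.4556 0.0798]
s weight_small 0.68 311 [0.5214 0.0696]
s test_block 0.95 435 [0.5891 0.0583]
s ring 0.82 351 [0.4647 0.2628]
w weight_big 0.76 2116 [0.4573 0.0837]
w weight_small 0.74 1184 [0.5225 0.0736]
w weight_small 0.36 2110 [0.4581 0.0837]
w test_block 0.94 936 [0.5797 0.0637]
w ring 0.9 1771 [0.4655 0.2677]
w ring 0.55 7581 [0.4972 0.0773]
w ring 0.33 928 [0.5785 0.064 ]
```

View pics/s_end.png

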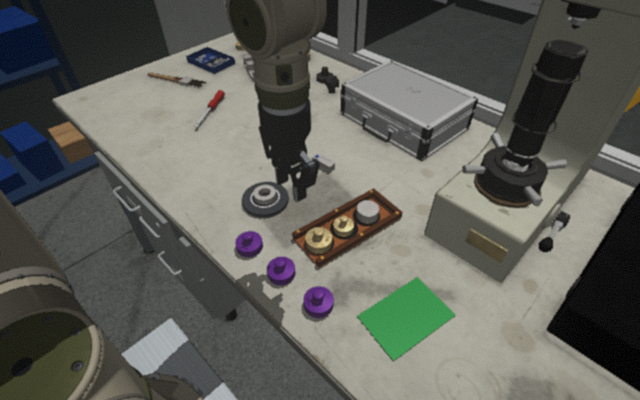

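Scene view: ring on the plate at (265,193), block at (367,212), and both weights upright at (344,226) and (319,239). All measured offsets are within about 5 mm, and the arm is clear.

```bash
python3 -c "
from h import *
print(env.hand_in())"
```

```text
the job is handed in; nothing more can be done
None
```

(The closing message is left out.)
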